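# Stack a wheel-bearing set on the spring-loaded stand and latch it down

### The job

Stack the wheel-bearing set in the middle of the blue spring-loaded platform, flat and centred one on another, from the bottom up: the bearing with the black seal, the plain spacer ring, the bearing with the orange seal, and the large hex nut on top. When the stack is complete, press it down until the stand's catch holds the platform down, then let go and leave the stack standing. Leave the small nut and the pulley where they lie, and do not latch the platform before all four parts are on it.

Things in the scene. Friction and masses are not known exactly. Their poses are not given: they have to be found in the camera images.
- black_bearing: Ball bearing with a BLACK seal between its bright steel rings: a disc 52 mm in diameter, 15 mm high, 0.18 kg. It lies flat; origin at the centre of its underside, z up.
- spacer: Plain light-grey steel spacer ring: 52 mm in diameter, 18 mm high, 0.09 kg; nothing but a wide smooth ring. It lies flat; origin at the centre of its underside, z up.
- orange_bearing: Ball bearing with an ORANGE seal between its bright steel rings: a disc 52 mm in diameter, 15 mm high, 0.18 kg. It lies flat; origin at the centre of its underside, z up.
- large_nut: The larger of two bright hex nuts: 46 mm across flats (two of the flats face its own +x and -x, so grip it along its x axis or 60 degrees from that), 52 mm across corners (along its y axis), 22 mm high, 0.15 kg. Its top can be pressed anywhere, the middle included: fingertips do not enter the bore. It lies flat; origin at the centre of its underside, z up.
- small_nut: The smaller hex nut, 30 mm across flats, 34 mm across corners, 15 mm high. Not part of the set: it must stay where it lies (within 15 mm). It lies flat; origin at the centre of its underside, z up.
- pulley: Flat light-grey metal pulley, 127 mm in diameter, 28 mm high, 0.92 kg. Not part of the job: it must stay where it lies (within 20 mm). It lies flat; origin at the centre of its underside, z up.
- stand: The stand, fixed to the table: grey base plate 142 x 110 x 8 mm. Origin on the platform's axis at table height, z up. The catch (metal block with a spring bolt and a red pull knob) sits along its own +x, 50 to 100 mm from the axis, nowhere higher than 47 mm above the table.
- platform_top (a point): Centre of the upper face of the stand's blue round platform (84 mm in diameter, level), where the stack goes. z up. 48 mm above the table when unloaded; it moves with the platform. Heights above this face: spacer's underside 15 mm, orange bearing's 33 mm, large nut's 48 mm, top of the nut 70 mm.
- platform (a joint): How far the platform has sunk, m: 0 up, end stop 0.018. Its spring pushes up with 4.2 N plus 0.7 N per mm; the catch adds up to 3 N. The whole stack's weight sinks it 1 to 5 mm and does not latch it; 7 to 12 N more, straight down, does. Past about 0.0145 the bolt snaps over the rim and it stays at about 0.014 when let go; let go sooner, it rises again.
Things that resemble listed ones, but are neither listed nor needed, are in the scene too. What is shaped like the spacer but pink or red is not meant.

How it is judged:
By the outcome, as a careful person would: the job done as asked, in the order asked, and still so for the second after the job is handed in, with the robot touching nothing.
It also fails if it takes over 128 s, if anything falls off the work surface, if the arm or the gripper's body presses on something with over 40 N, if the wrist force passes 120 N, or if a joint passes its speed limit or range.

### The arm

A 6-joint arm with a two-finger parallel gripper is mounted at the origin on the work surface; the furniture and walls round the work are solid. World frame = base frame: x ahead of the robot, y to its left, z up, the work surface at z = 0. Lengths are in m, angles in rad, forces in N, time in s.
With the tool pointing down it reaches from about 0.275 to 0.875 m from the base axis. Payload 12.5 kg.
Tool frame: the origin (TCP) lies on the centre line of the jaws, within the pads' length; the fingertips stand bot.finger_overhang ahead of it and the grasp point (between the pads) is the TCP (bot.finger_overhang is the distance from the TCP to the fingertips, in m); z points along the fingers, y is the line along which they close (so a half turn about z gives the same grasp; the last joint's range is limited). The gripper opens to 85 mm and grips with 20 to 120 N. Pads are 22 mm wide; open, the fingers measure 114 mm over their backs; the gripper's body (76 mm by 85 mm) begins 54 mm behind the grasp point. The pads swing forward as they close: fully open they stand 13 mm farther back than shut.
Start: joints at [1.075, 0.351, 1.652, -0, 1.139, -0.085], TCP at [0.22, 0.504, 0.25] pointing down, gripper open.
Joint ranges: [-2.75, 2.75], [-0.79, 2.1], [0.01, 2.65], [-1.57, 4.71], [0.07, 3.14], [-2.87, 2.87]. Speed limits (rad/s): [2.22, 2.22, 2.79, 3.14, 3.14, 3.14].

### API

Orientations are given as a unit quaternion [x, y, z, w].
In Python, from plant import bot gives the robot as it stands.
- The arm moves only by the tool arm_command, never from a script. Its argument "rows" is a list of rows, each a list of 3 entries, a list of its own where there are three numbers: the turn, a rotation vector about the tool's x, y, z in rad, then the shift along the tool's x, y, z in mm, then the closure, from 0 (fully open) to 1 (shut). A call has 1 to 8 rows; each row is the pose to reach, as a shift and turn from the pose commanded when the call began, along the tool's axes at that moment; what a row does not reach only later rows make up. A row lasts 1/10 s, in which the tool goes at most 50 mm and 8.59 degrees, less where a joint would pass 70% of its speed; a pose out of reach is approached as far as the arm can. A call with a gripper value outside its range is refused whole. The fingers move at their own pace and stop on an object; the grip force is fixed at half the most. Time passes only in rows, so rows that repeat a pose let the fingers close. It gives the time, the measured TCP pose, the force, the opening and the grip force at its end, in the units of the state.
- bot.observe(): the state, without advancing time (a new reading comes with each control period).
- bot.camera(name): name is "scene" or "top" or "wrist"; returns the picture (480x640x3 uint8, red, green, blue); there is no depth.
- bot.camera_params(name): a dict with "fx", "fy", "cx", "cy" (pixels), "world_to_cam" (4x4, takes a point from world to camera coordinates); the wrist camera has in their place "T_tool_cam" (4x4, takes a point from camera to tool coordinates, whose origin is the TCP and whose axes are the flange's). Camera axes: x right, y up, looking along -z (the intrinsics and any distortion apply to the point x, -y, -z); pixel columns grow to the right and rows downward; lengths in m; the calibration is good to about 2 mm. A picture is of the moment at which its call begins: read the wrist's pose just before it. camera_params takes no time and is no camera call.
- bot.finish_job(): hands the job in; it is judged then, once.
The state is a dict: "clock": time; "q": joint angles; "joint_vel": joint speeds; "effort": joint torques, N m; "position": TCP position; "tcp_rot": TCP orientation; "wrist_force": force on the tool from outside, world axes, zero at the start; "moment": the same for the moment, N m; "gripper_width": finger opening in m; "gripper_force": force on a finger pad.
Only numpy, scipy, OpenCV 4.12 (cv2) and the standard library are available. Lean on these libraries where they do the work, as an engineer would, in place of code of your own. Each camera call takes 0.05 s, during which the arm holds its last target. There are 200 camera calls.

## Working session

There is one attempt and no reset: what is moved stays moved. The work goes in short steps, Python scripts to look and compute and a tool call to move; the robot and the scene stay as the last step left them, time stands still between calls to the robot, and variables do not carry over. Pictures are saved under pics/ and viewed, at most 14 in all, crops included, and the job is handed in when it is done.

Besides the shell and the picture viewer there is one more tool, called after "Call:" as name([rows], argument=value, ...), one row to a line, values as JSON. arm_command: Moves the arm, as the interface text tells. Its arguments: {"type":"object","properties":{"rows":{"type":"array"}},"required":["rows"]}

```bash
mkdir -p pics; ls; python3 - <<'E'
from plant import bot
import cv2
for n in("top","scene"):
    cv2.imwrite(f"pics/{n}0.png",bot.camera(n)[:,:,::-1]); print(n,bot.camera_params(n))
print(bot.camera_params("wrist"),bot.finger_overhang);print(bot.observe())
E
```

```text
pics
top {'fx': 477.80381577262983, 'fy': 477.80381577262983, 'cx': 312.7549611615633, 'cy': 237.6965175588188, 'world_to_cam': array([[ 4.32738119e-03, -9.99871747e-01, -1.54195836e-02,
         3.24291807e-04],
       [ 9.82907693e-01,  1.41495063e-03,  1.84093629e-01,
        -5.78193494e-01],
       [-1.84048201e-01, -1.59526707e-02,  9.82787755e-01,
        -9.39516026e-01],
       [ 0.00000000e+00,  0.00000000e+00,  0.00000000e+00,
         1.00000000e+00]])}
scene {'fx': 440.87027145229996, 'fy': 440.87027145229996, 'cx': 310.9645156361024, 'cy': 234.6400111873174, 'world_to_cam': array([[ 0.83130337, -0.55577936,  0.00663482, -0.48908296],
       [ 0.35534208,  0.54060381,  0.76254805, -0.24839964],
       [-0.42739527, -0.63155113,  0.64689756, -0.66492321],
       [ 0.        ,  0.        ,  0.        ,  1.        ]])}
{'fx': 385.82137817718717, 'fy': 385.82137817718717, 'cx': 321.78381166437225, 'cy': 239.0198673952389, 'T_tool_cam': array([[ 1.13862918e-03,  9.64980325e-01,  2.62319799e-01,
         6.66170248e-02],
       [ 9.99999320e-01, -1.16434963e-03, -5.73876836e-0
[... 205 characters left out ...]
9
{'clock': 0.1, 'q': array([ 1.07538776e+00,  3.51188455e-01,  1.65233034e+00,  3.35114832e-05,
        1.13910418e+00, -8.46177434e-02]), 'joint_vel': array([-0.00158047, -0.00106655, -0.00239142, -0.00182658,  0.00252189,
       -0.00084898]), 'effort': array([ 5.92910401e-04, -5.06837833e+01, -2.91874802e+01, -5.30994760e-05,
        2.68127500e-03,  7.32276362e-06]), 'position': array([0.21948616, 0.50401827, 0.24982022]), 'tcp_rot': array([ 2.03961121e-01,  9.78978853e-01, -4.89293734e-04, -1.61896521e-04]), 'wrist_force': array([ 0.5464369 , -0.4082236 ,  0.79059148]), 'moment': array([ 0.01783206, -0.02370648,  0.04694147]), 'gripper_force': 0.0, 'gripper_width': 0.08527533779435585}
```

View pics/top0.png

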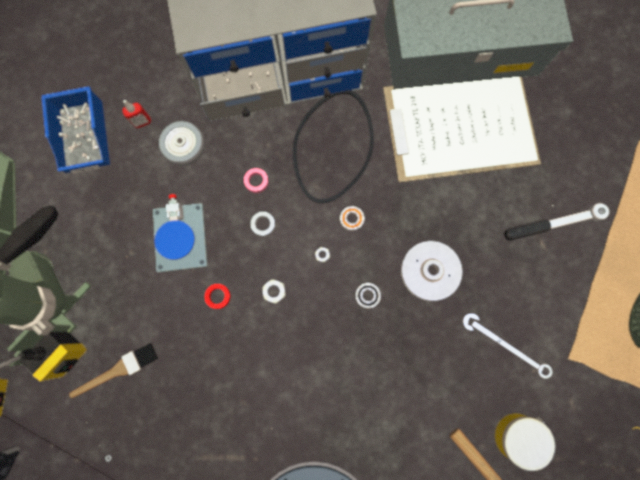

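View pics/scene0.png

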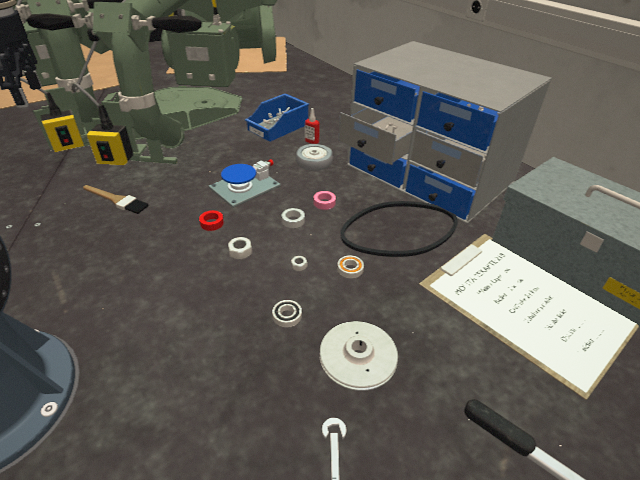

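Top view candidates:
- Black bearing: (368,295).
- Orange bearing: (352,218).
- Spacer: the pale ring at (262,223). The pink (256,180) and red (217,296) rings are decoys.
- Large nut: (273,291). Small nut: (323,254).
- Pulley: (432,270). The other disc at (181,142) is not needed.
- Stand: blue platform at (175,240), catch on its far (+x) side at (173,208).

Next is a close crop, plus a rough position for each.

```bash
cat > h.py <<'E'
import numpy as np, cv2
from scipy.spatial.transform import Rotation as R
from plant import bot
def fixed(cam,uv,z):
    p=bot.camera_params(cam); return ray(np.linalg.inv(p["world_to_cam"]),p,uv,z)
def ray(T,p,uv,z):
    d=T[:3,:3]@np.array([(uv[0]-p["cx"])/p["fx"],-(uv[1]-p["cy"])/p["fy"],-1.]); o=T[:3,3]
    return o+d*(z-o[2])/d[2]
def tool(o=None):
    o=o or bot.observe(); T=np.eye(4); T[:3,:3]=R.from_quat(o["tcp_rot"]).as_matrix(); T[:3,3]=o["position"]; return T
def wrist(uv,z,T):
    p=bot.camera_params("wrist"); return ray(T@p["T_tool_cam"],p,uv,z)
def proj(pt,T):
    p=bot.camera_params("wrist"); c=np.linalg.inv(T@p["T_tool_cam"])@np.append(pt,1)
    return np.array([p["cx"]-p["fx"]*c[0]/c[2],p["cy"]+p["fy"]*c[1]/c[2]])
def todo(xyz,yaw=None,T=None):
    "tool-frame shift in mm to bring TCP to xyz"
    T=tool() if T is None else T
    s=T[:3,:3].T@(np.array(xyz)-T[:3,3])*1000
    y=np.degrees(np.arctan2(T[1,1],T[0,1]))
    print("shift",s.round(1),"pos",T[:3,3].round(4),"yaxis deg",y.round(2),"tilt",T[:3,2].round(4))
    return s
E
python3 - <<'E'
from h import *
for n,uv,z in [("black",(368,295),.015),("orange",(352,218),.015),("spacer",(262,223),.018),("nut",(273.5,291),.022),("small",(323,254),.015),("plat",(175,240),.048),("pulley",(432,270),.028),("catch",(173,208),.045)]:
    q=fixed("top",uv,z); print(n,q.round(3),np.hypot(*q[:2]).round(3))
im=cv2.imread("pics/top0.png")[160:320,140:400]
cv2.imwrite("pics/c1.png",cv2.resize(im,(780,480),interpolation=cv2.INTER_CUBIC))
todo([.36,-.09,.2])
E
```

```text
black [ 0.463 -0.114  0.015] 0.477
orange [ 0.629 -0.083  0.015] 0.635
spacer [0.617 0.113 0.018] 0.627
nut [0.47  0.085 0.022] 0.477
small [ 0.55  -0.02   0.015] 0.55
plat [0.574 0.291 0.048] 0.644
pulley [ 0.514 -0.248  0.028] 0.571
catch [0.644 0.3   0.045] 0.71
shift [-366.  -488.4   50.3] pos [0.2195 0.504  0.2498] yaxis deg 66.46 tilt [-5.e-04 -9.e-04 -1.e+00]
```

View pics/c1.png

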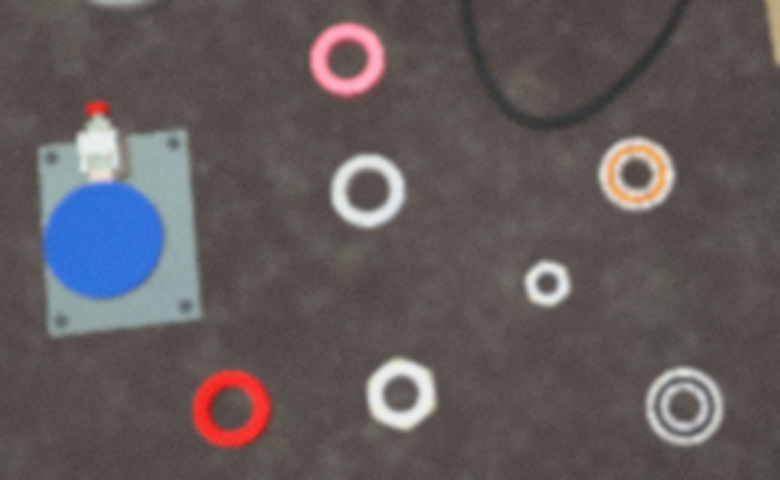

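The crop confirms the choice: the black-sealed bearing at top-image (368,295), the orange one at (352,218), the plain ring at (262,223), and the nut at (273,291) with flats facing ±y. The catch is along about world +x. I'm moving above the black bearing.

Call:
arm_command([
  [[0,0,-0.41],[-469,-470,50],0.2],
  [[0,0,-0.41],[-469,-470,50],0.2],
  [[0,0,-0.41],[-469,-470,50],0.2],
  [[0,0,-0.41],[-469,-470,50],0.2],
  [[0,0,-0.41],[-469,-470,50],0.2],
  [[0,0,-0.41],[-469,-470,50],0.2],
  [[0,0,-0.41],[-469,-470,50],0.2],
  [[0,0,-0.41],[-469,-470,50],0.2],
])

```text
clock: 0.9
position: [0.3641, 0.1344, 0.2205]
tcp_rot: [0.0, 1.0, 0.0, 0.0]
wrist_force: [2.1, 0.4, -0.2]
gripper_width: 0.0683
gripper_force: 0.0
```

```bash
python3 - <<'E'
from h import *
todo([.463,-.114,.2]);print(bot.observe()["gripper_width"])
E
```

```text
shift [ -99.  -248.4   20.5] pos [0.3641 0.1344 0.2205] yaxis deg 89.97 tilt [ 3.e-04  1.e-04 -1.e+00]
0.06831221013644308
```

Call:
arm_command([
  [[0,0,0],[-99,-248,20],0.2],
  [[0,0,0],[-99,-248,20],0.2],
  [[0,0,0],[-99,-248,20],0.2],
  [[0,0,0],[-99,-248,20],0.2],
  [[0,0,0],[-99,-248,20],0.2],
  [[0,0,0],[-99,-248,20],0.2],
  [[0,0,0],[-99,-248,20],0.2],
  [[0,0,0],[-99,-248,20],0.2],
])

```text
clock: 1.7
position: [0.4622, -0.111, 0.2002]
tcp_rot: [0.001, 1.0, 0.0, -0.001]
wrist_force: [-0.4, 0.3, -0.7]
gripper_width: 0.0686
gripper_force: 0.0
```

```bash
python3 - <<'E'
from h import *
T=tool();todo([.463,-.114,.2]);print(proj([.463,-.114,.015],T))
im=bot.camera("wrist")[:,:,::-1]; cv2.imwrite("pics/w1.png",im)
E
```

```text
shift [-0.9 -3.   0.2] pos [ 0.4622 -0.111   0.2002] yaxis deg 89.94 tilt [-1.1e-03  6.0e-04 -1.0e+00]
[318.31200929 219.81048718]
```

View pics/w1.png

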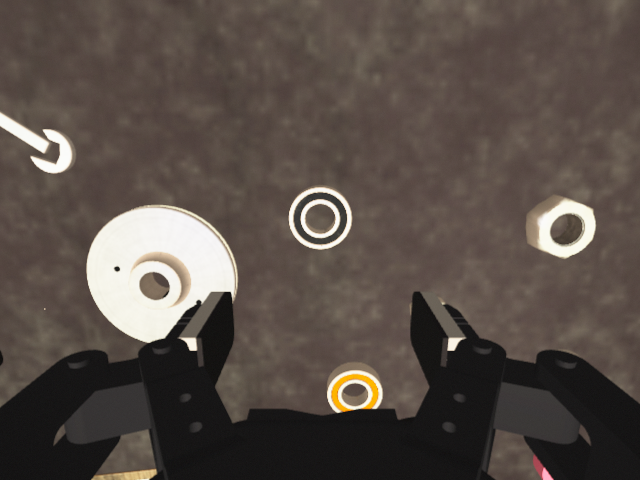

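The wrist view shows the black bearing's top face at (320.5,217), the nut's top at (563,227), and the orange bearing at (355,392).

```bash
python3 - <<'E'
from h import *
T=tool()
b=wrist((320.5,217),.015,T)
print(b,wrist((563,227),.022,T),wrist((355,391),.015,T));print(wrist((289,217),.015,T)[1]-wrist((352,217),.015,T)[1]);todo([b[0],b[1],.021])
E
```

```text
[ 0.46077364 -0.11179119  0.015     ] [0.46737017 0.08395393 0.022     ] [ 0.62619679 -0.07962204  0.015     ]
-0.051641611301238566
shift [  1.3  -1.3 179.4] pos [ 0.4622 -0.1106  0.2004] yaxis deg 89.99 tilt [-7.e-04  5.e-04 -1.e+00]
```

Call:
arm_command([
  [[0,0,0],[1,-1,45],0.2],
  [[0,0,0],[1,-1,90],0.2],
  [[0,0,0],[1,-1,130],0.2],
  [[0,0,0],[1,-1,150],0.2],
  [[0,0,0],[1,-1,150],0.2],
  [[0,0,0],[1,-1,150],0.2],
])

```text
clock: 2.35
position: [0.4619, -0.1119, 0.0513]
tcp_rot: [-0.0, 1.0, -0.0, 0.0]
wrist_force: [0.5, 0.4, 0.2]
gripper_width: 0.0682
gripper_force: 0.0
```

```bash
python3 - <<'E'
from h import *
todo([.4608,-.1118,.021])
E
```

```text
shift [ 1.1  0.1 30.3] pos [ 0.4619 -0.1119  0.0513] yaxis deg 90.03 tilt [ 2.e-04 -0.e+00 -1.e+00]
```

Call:
arm_command([
  [[0,0,0],[1,0,20],0.2],
  [[0,0,0],[1,0,30],0.2],
  [[0,0,0],[1,0,30],0.2],
  [[0,0,0],[1,0,30],1],
  [[0,0,0],[1,0,30],1],
  [[0,0,0],[1,0,30],1],
  [[0,0,0],[1,0,30],1],
  [[0,0,0],[1,0,30],1],
])

```text
clock: 3.15
position: [0.4612, -0.1128, 0.022]
tcp_rot: [0.0, 1.0, -0.0, 0.001]
wrist_force: [-1.6, 3.5, 11.0]
gripper_width: 0.0491
gripper_force: 60.1
```

Call:
arm_command([
  [[0,0,0],[0,0,-20],1],
  [[0,0,0],[0,0,-60],1],
  [[0,0,0],[0,0,-100],1],
  [[0,0,0],[0,0,-140],1],
  [[0,0,0],[0,0,-140],1],
  [[0,0,0],[0,0,-140],1],
])

```text
clock: 3.75
position: [0.4608, -0.1128, 0.1613]
tcp_rot: [0.0, 1.0, -0.0, 0.001]
wrist_force: [0.2, -0.2, -2.6]
gripper_width: 0.049
gripper_force: 63.7
```

```bash
python3 - <<'E'
from h import *
T=tool();print(bot.observe()["gripper_width"],bot.observe()["wrist_force"]);todo([.574,.291,.16])
im=bot.camera("wrist")[:,:,::-1]; cv2.imwrite("pics/w2.png",im[120:480,120:520])
E
```

```text
0.04898830312337918 [ 0.15042129 -0.21415599 -2.62579593]
shift [-112.9  403.8    1.3] pos [ 0.4608 -0.1128  0.1613] yaxis deg 89.96 tilt [ 1.8e-03 -6.0e-04 -1.0e+00]
```

View pics/w2.png

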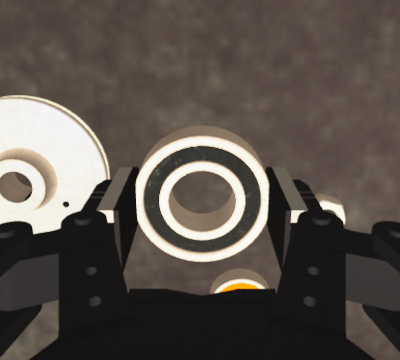

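The black bearing is held level, with its centre at full-image (322,318). Next I go over the stand, slightly past it in x, to see the platform.

Call:
arm_command([
  [[0,0,0],[-140,404,-40],1],
  [[0,0,0],[-140,404,-40],1],
  [[0,0,0],[-140,404,-40],1],
  [[0,0,0],[-140,404,-40],1],
  [[0,0,0],[-140,404,-40],1],
  [[0,0,0],[-140,404,-40],1],
  [[0,0,0],[-140,404,-40],1],
  [[0,0,0],[-140,404,-40],1],
])

```text
clock: 4.6
position: [0.591, 0.2653, 0.1957]
tcp_rot: [0.0, 1.0, -0.001, -0.002]
wrist_force: [0.7, -0.4, -1.8]
gripper_width: 0.0494
gripper_force: 63.6
```

Call:
arm_command([
  [[0,0,0],[0,0,0],1],
  [[0,0,0],[0,0,0],1],
  [[0,0,0],[0,0,0],1],
])

```text
clock: 4.9
position: [0.5907, 0.2624, 0.1962]
tcp_rot: [0.001, 1.0, -0.001, -0.001]
wrist_force: [0.6, -0.5, -1.9]
gripper_width: 0.0493
gripper_force: 63.7
```

```bash
python3 - <<'E'
from h import *
T=tool();todo([.574,.291,.16],T=T)
im=bot.camera("wrist")[:,:,::-1].copy(); cv2.imwrite("pics/w3.png",im)
h=cv2.cvtColor(im,cv2.COLOR_BGR2HSV); m=cv2.inRange(h,(105,150,60),(125,255,255))
n,l,s,c=cv2.connectedComponentsWithStats(m); k=1+s[1:,4].argmax(); print(s[k],c[k],wrist(c[k],.048,T))
E
```

```text
shift [16.7 28.6 36.2] pos [0.5907 0.2624 0.1962] yaxis deg 89.92 tilt [-0.0027 -0.0012 -1.    ]
[ 310  149  116  114 7639] [377.89527425 209.16180128] [0.57545033 0.30220681 0.048     ]
```

View pics/w3.png

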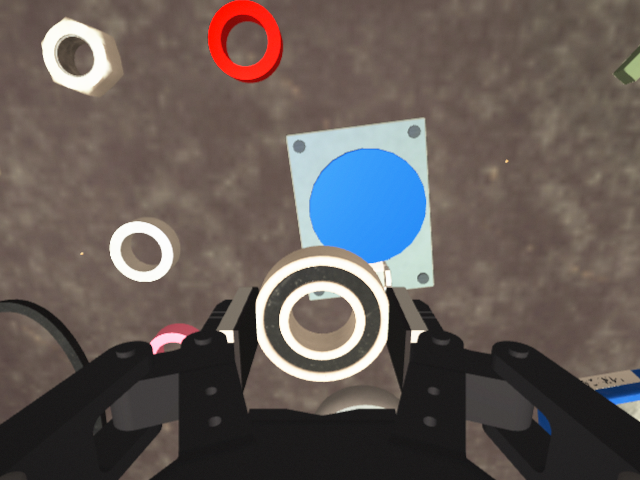

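The platform is at (368,206), spanning columns 310–426. The held bearing's top face is at (322.5,319).

```bash
python3 - <<'E'
from h import *
T=tool();p=wrist((368,206),.048,T);print(p,wrist((426,206),.048,T)[1]-wrist((310,206),.048,T)[1])
z=T[2,3]-.007
print("held",wrist((322.5,318.5),z,T)-T[:3,3], "dia",wrist((389,318),z,T)[1]-wrist((256,318),z,T)[1])
todo([p[0],p[1],.0715],T=T)
for n,uv,h in (("spacer",(141,251),.018),("nut",(74,55),.022)): print(n,wrist(uv,h,T))
E
```

```text
[0.5735473  0.29497273 0.048     ] 0.08317482687598748
held [-2.61379613e-04 -4.10991509e-05 -7.00000000e-03] dia 0.049735458954757006
shift [ 17.2  32.8 125.2] pos [0.5909 0.2622 0.1967] yaxis deg 89.9 tilt [-2.e-03 -9.e-04 -1.e+00]
spacer [0.61627296 0.11328147 0.018     ]
nut [0.46923851 0.0853919  0.022     ]
```

Call:
arm_command([
  [[0,0,0],[17,32,40],1],
  [[0,0,0],[17,32,80],1],
  [[0,0,0],[17,32,100],1],
  [[0,0,0],[17,32,100],1],
  [[0,0,0],[17,32,100],1],
])

```text
clock: 5.45
position: [0.5749, 0.2947, 0.0986]
tcp_rot: [0.001, 1.0, 0.0, 0.0]
wrist_force: [1.1, 0.7, -1.6]
gripper_width: 0.049
gripper_force: 63.7
```

```bash
python3 - <<'E'
from h import *
im=cv2.imread("pics/top0.png");h=cv2.cvtColor(im,cv2.COLOR_BGR2HSV); m=cv2.inRange(h,(105,150,60),(125,255,255));m[:200]=0
n,l,s,c=cv2.connectedComponentsWithStats(m); k=1+s[1:,4].argmax(); print(s[k],c[k],fixed("top",c[k],.048))
todo([.5735,.2945,.0715])
E
```

```text
[ 155  221   39   38 1152] [174.10329861 239.63628472] [0.57469404 0.29310345 0.048     ]
shift [ 1.4 -0.2 27.1] pos [0.5749 0.2947 0.0986] yaxis deg 89.89 tilt [ 4.e-04  1.e-04 -1.e+00]
```

Call:
arm_command([
  [[0,0,0],[1,-1,10],1],
  [[0,0,0],[1,-1,20],1],
  [[0,0,0],[1,-1,27],1],
  [[0,0,0],[1,-1,28],1],
  [[0,0,0],[1,-1,28],1],
])

```text
clock: 5.95
position: [0.5734, 0.2943, 0.0699]
tcp_rot: [0.0, 1.0, -0.0, -0.0]
wrist_force: [-2.1, -1.4, 0.3]
gripper_width: 0.0495
gripper_force: 64.1
```

Call:
arm_command([
  [[0,0,0],[0,0,0],0.3],
  [[0,0,0],[0,0,0],0.25],
  [[0,0,0],[0,0,0],0.2],
  [[0,0,0],[0,0,0],0.2],
  [[0,0,0],[0,0,-40],0.2],
  [[0,0,0],[0,0,-90],0.2],
  [[0,0,0],[0,0,-130],0.2],
  [[0,0,0],[0,0,-130],0.2],
])

```text
clock: 6.75
position: [0.5757, 0.2955, 0.2062]
tcp_rot: [0.0, 1.0, 0.002, 0.005]
wrist_force: [0.3, 0.4, -0.6]
gripper_width: 0.0681
gripper_force: 0.0
```

```bash
python3 - <<'E'
from h import *
T=tool();p=proj([.574,.294,.062],T);print(p)
im=bot.camera("wrist")[:,:,::-1]; cv2.imwrite("pics/w4.png",im)
h=cv2.cvtColor(im,cv2.COLOR_BGR2HSV); m=cv2.inRange(h,(100,120,50),(130,255,255))
n,l,s,c=cv2.connectedComponentsWithStats(m); k=1+s[1:,4].argmax(); print(s[k],c[k])
todo([.6165,.113,.2])
E
```

```text
[319.33775985 226.58959343]
[ 265  167  111  108 5227] [320.39219438 216.44040559]
shift [ -42.1 -182.     2.6] pos [0.5745 0.295  0.2028] yaxis deg 89.96 tilt [ 0.005   0.0022 -1.    ]
```

View pics/w4.png

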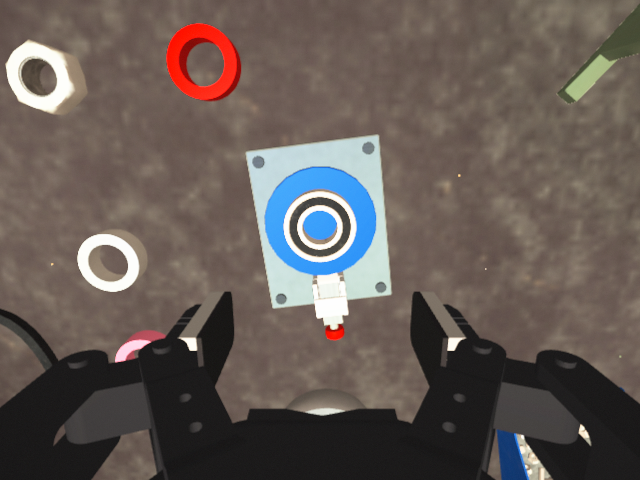

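The bearing is on the platform with its top face at (320.5,226). The platform spans columns 265–376 and rows 167–275, so its centre is (320.5,221). I'm checking the centring with parallax taken into account.

```bash
python3 - <<'E'
from h import *
T=tool()
print("plat",wrist((320.5,221),.048,T),"bearing",wrist((320.5,226),.0625,T),wrist((357,226),.0625,T)[1]-wrist((284,226),.0625,T)[1])
print("spacer",wrist((108.5,262.5),.018,T));todo([.6165,.113,.2])
E
```

```text
plat [0.57055096 0.29408826 0.048     ] bearing [0.57086134 0.29410084 0.0625    ] 0.05144387568961034
spacer [0.61323573 0.11508896 0.018     ]
shift [ -42.1 -182.     2.6] pos [0.5745 0.295  0.2028] yaxis deg 89.96 tilt [ 0.005   0.0022 -1.    ]
```

Call:
arm_command([
  [[0,0,0],[-42,-182,0],0.2],
  [[0,0,0],[-42,-182,0],0.2],
  [[0,0,0],[-42,-182,0],0.2],
  [[0,0,0],[-42,-182,30],0.2],
  [[0,0,0],[-42,-182,70],0.2],
  [[0,0,0],[-42,-182,110],0.2],
  [[0,0,0],[-42,-182,110],0.2],
  [[0,0,0],[-42,-182,110],0.2],
])

```text
clock: 7.6
position: [0.615, 0.1125, 0.0896]
tcp_rot: [0.0, 1.0, -0.0, -0.001]
wrist_force: [0.2, 0.8, 0.6]
gripper_width: 0.0681
gripper_force: 0.0
```

```bash
cat >> h.py <<'E'
def bright(name,lo=(0,0,170),hi=(180,60,255),box=(0,640,0,480)):
    T=tool(); im=bot.camera("wrist")[:,:,::-1].copy(); cv2.imwrite(name,im)
    m=cv2.inRange(cv2.cvtColor(im,cv2.COLOR_BGR2HSV),lo,hi); k=np.zeros_like(m); k[box[2]:box[3],box[0]:box[1]]=255; m&=k
    for c in cv2.findContours(m,cv2.RETR_EXTERNAL,cv2.CHAIN_APPROX_NONE)[0]:
        if cv2.contourArea(c)>800:
            (x,y),a,t=cv2.fitEllipse(cv2.convexHull(c)); print("ell",round(x,1),round(y,1),np.round(a,1),"bbox",cv2.boundingRect(c))
    return T
E
python3 - <<'E'
from h import *
p=bot.camera_params("wrist")
T=bright("pics/w5.png",box=(200,440,0,300)); print(proj([.6165,.113,.018],T));todo([.6165,.113,.024],T=T)
E
```

```text
ell 324.6 264.7 [92.2 97.2] bbox (276, 219, 98, 81)
[323.20560315 266.2262105 ]
shift [-1.6  0.5 65.6] pos [0.615  0.1125 0.0896] yaxis deg 89.97 tilt [-1.8e-03 -2.0e-04 -1.0e+00]
```

View pics/w5.png

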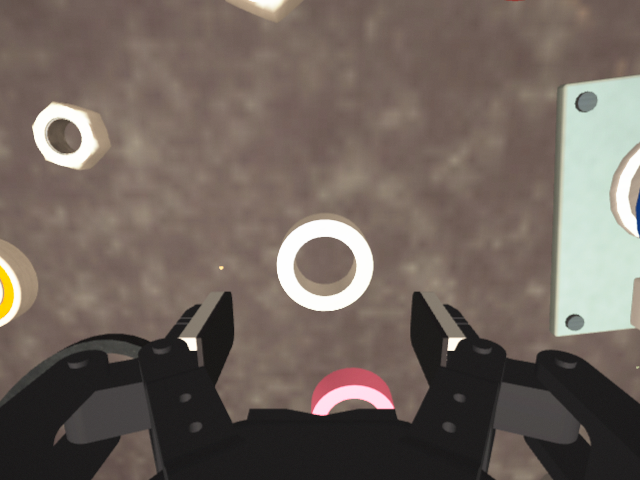

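The spacer's top face is at (324.6,265), within 1 mm of the prediction. I'm grasping it.

Call:
arm_command([
  [[0,0,0],[-1,1,40],0.2],
  [[0,0,0],[-1,1,65],0.2],
  [[0,0,0],[-1,1,65],0.2],
  [[0,0,0],[-1,1,65],1],
  [[0,0,0],[-1,1,65],1],
  [[0,0,0],[-1,1,65],1],
  [[0,0,0],[-1,1,65],1],
  [[0,0,0],[-1,1,65],1],
])

```text
clock: 8.45
position: [0.6177, 0.1138, 0.0279]
tcp_rot: [0.0, 1.0, 0.0, 0.002]
wrist_force: [-1.9, 0.8, 6.7]
gripper_width: 0.0482
gripper_force: 61.3
```

Call:
arm_command([
  [[0,0,0],[0,0,-20],1],
  [[0,0,0],[0,0,-60],1],
  [[0,0,0],[0,0,-100],1],
  [[0,0,0],[0,0,-130],1],
  [[0,0,0],[0,0,-130],1],
  [[0,0,0],[0,0,-130],1],
])

```text
clock: 9.05
position: [0.6168, 0.1135, 0.1567]
tcp_rot: [0.0, 1.0, 0.0, 0.002]
wrist_force: [-0.4, -0.3, -2.0]
gripper_width: 0.048
gripper_force: 62.2
```

```bash
python3 - <<'E'
from h import *
T=bright("pics/w6.png",box=(245,400,200,400));todo([.5735,.294,.16],T=T)
E
```

```text
ell 321.8 310.7 [126.2 134.6] bbox (258, 248, 129, 126)
shift [ 43.4 180.4  -3.4] pos [0.6168 0.1135 0.1567] yaxis deg 89.96 tilt [ 3.1e-03  3.0e-04 -1.0e+00]
```

```bash
python3 - <<'E'
from h import *
T=tool()
for d in(.004,.009,.012): print(wrist((322,310.7),T[2,3]-d,T)-T[:3,3])
todo([.5735,.294,.105],T=T)
E
```

```text
[-0.00487428 -0.00022445 -0.004     ]
[-0.00246009 -0.00021914 -0.009     ]
[-0.00101157 -0.00021595 -0.012     ]
shift [ 42.9 180.5  50.3] pos [0.6162 0.1135 0.1553] yaxis deg 89.96 tilt [ 7.e-04  1.e-04 -1.e+00]
```

Call:
arm_command([
  [[0,0,0],[43,180,0],1],
  [[0,0,0],[43,180,0],1],
  [[0,0,0],[43,180,0],1],
  [[0,0,0],[43,180,0],1],
  [[0,0,0],[43,180,30],1],
  [[0,0,0],[43,180,50],1],
  [[0,0,0],[43,180,50],1],
  [[0,0,0],[43,180,50],1],
])

```text
clock: 9.9
position: [0.5733, 0.2933, 0.1046]
tcp_rot: [0.0, 1.0, -0.0, -0.001]
wrist_force: [1.4, -0.7, 0.5]
gripper_width: 0.0482
gripper_force: 62.3
```

```bash
python3 - <<'E'
from h import *
todo([.5735,.294,.092]);print(bot.observe()["wrist_force"])
E
```

```text
shift [-0.2  0.7 12.6] pos [0.5733 0.2933 0.1046] yaxis deg 89.94 tilt [-1.1e-03 -5.0e-04 -1.0e+00]
[ 1.37616781 -0.66799587  0.47820857]
```

Call:
arm_command([
  [[0,0,0],[-0.5,0.5,6],1],
  [[0,0,0],[-0.5,0.5,12],1],
  [[0,0,0],[-0.5,0.5,14],1],
  [[0,0,0],[-0.5,0.5,14],1],
  [[0,0,0],[-0.5,0.5,14],1],
])

```text
clock: 10.4
position: [0.574, 0.2939, 0.091]
tcp_rot: [0.0, 1.0, 0.0, 0.0]
wrist_force: [-0.4, -0.7, -0.6]
gripper_width: 0.0484
gripper_force: 62.4
```

Call:
arm_command([
  [[0,0,0],[0,0,1],1],
  [[0,0,0],[0,0,1.5],1],
  [[0,0,0],[0,0,1.5],1],
  [[0,0,0],[0,0,1.5],1],
])

```text
clock: 10.8
position: [0.5741, 0.294, 0.0895]
tcp_rot: [0.0, 1.0, 0.0, 0.0]
wrist_force: [0.7, -1.6, 1.4]
gripper_width: 0.0483
gripper_force: 62.5
```

Call:
arm_command([
  [[0,0,0],[0,0,1],1],
  [[0,0,0],[0,0,1],1],
  [[0,0,0],[0,0,1],1],
])

```text
clock: 11.1
position: [0.5741, 0.294, 0.0884]
tcp_rot: [0.0, 1.0, 0.0, 0.0]
wrist_force: [1.0, -1.7, 1.6]
gripper_width: 0.0481
gripper_force: 62.6
```

Call:
arm_command([
  [[0,0,0],[0,0,0],0.3],
  [[0,0,0],[0,0,0],0.25],
  [[0,0,0],[0,0,0],0.2],
  [[0,0,0],[0,0,0],0.2],
  [[0,0,0],[0,0,-40],0.2],
  [[0,0,0],[0,0,-80],0.2],
  [[0,0,0],[0,0,-110],0.2],
  [[0,0,0],[0,0,-110],0.2],
])

```text
clock: 11.9
position: [0.5756, 0.2947, 0.2031]
tcp_rot: [0.0, 1.0, 0.001, 0.003]
wrist_force: [0.7, -0.3, 0.1]
gripper_width: 0.0683
gripper_force: 0.0
```

Call:
arm_command([
  [[0,0,0],[0,0,0],0.2],
  [[0,0,0],[0,0,0],0.2],
])

```text
clock: 12.1
position: [0.5734, 0.2938, 0.197]
tcp_rot: [0.0, 1.0, -0.0, -0.001]
wrist_force: [0.2, 0.2, -0.2]
gripper_width: 0.0683
gripper_force: 0.0
```

```bash
python3 - <<'E'
from h import *
T=bright("pics/w7.png",box=(240,400,150,300))
im=cv2.imread("pics/w7.png");cv2.imwrite("pics/w7c.png",cv2.resize(im[130:310,210:430],None,fx=3,fy=3))
for h,z in(("plat",.048),("bear",.063),("sp",.081)): print(h,proj([.5738,.294,z],T).round(1),"at x+1mm",(proj([.5748,.294,z],T)-proj([.5738,.294,z],T)).round(1))
todo([.628,-.081,.2],T=T)
E
```

```text
ell 323.5 222.9 [159.9 212.3] bbox (247, 150, 149, 150)
plat [322.6 229.9] at x+1mm [-0.   1.3]
bear [322.7 235.1] at x+1mm [-0.   1.4]
sp [322.7 242.1] at x+1mm [-0.   1.5]
shift [ -54.9 -374.7   -2.8] pos [0.5734 0.2938 0.197 ] yaxis deg 89.96 tilt [-1.8e-03 -8.0e-04 -1.0e+00]
```

View pics/w7c.png

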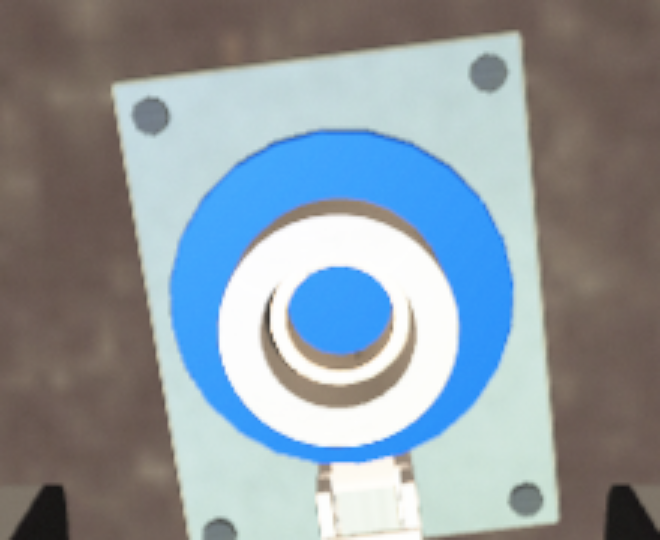

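In the 3× crop, the spacer spans columns 218–459 and rows 213–447, and the platform columns 170–513 and rows 128–463. With parallax allowed for, they are concentric within about 1 mm and flat. Next is the orange bearing.

Call:
arm_command([
  [[0,0,0],[-54,-375,0],0.2],
  [[0,0,0],[-54,-375,0],0.2],
  [[0,0,0],[-54,-375,0],0.2],
  [[0,0,0],[-54,-375,0],0.2],
  [[0,0,0],[-54,-375,0],0.2],
  [[0,0,0],[-54,-375,0],0.2],
  [[0,0,0],[-54,-375,0],0.2],
  [[0,0,0],[-54,-375,0],0.2],
])

```text
clock: 12.95
position: [0.6273, -0.0845, 0.1971]
tcp_rot: [0.001, 1.0, -0.0, -0.001]
wrist_force: [-0.2, 0.6, -0.2]
gripper_width: 0.068
gripper_force: 0.0
```

Call:
arm_command([
  [[0,0,0],[0,0,40],0.2],
  [[0,0,0],[0,0,80],0.2],
  [[0,0,0],[0,0,105],0.2],
  [[0,0,0],[0,0,105],0.2],
  [[0,0,0],[0,0,105],0.2],
])

```text
clock: 13.45
position: [0.6276, -0.081, 0.0933]
tcp_rot: [0.0, 1.0, 0.0, -0.0]
wrist_force: [0.4, 0.1, 0.6]
gripper_width: 0.0685
gripper_force: 0.0
```

```bash
python3 - <<'E'
from h import *
T=bright("pics/w8.png",box=(200,440,0,400)); print(proj([.628,-.081,.015],T));todo([.628,-.081,.022],T=T)
E
```

```text
ell 322.7 261.6 [88.4 93.2] bbox (276, 218, 94, 88)
[322.34252248 260.12594644]
shift [-0.4  0.  71.3] pos [ 0.6276 -0.081   0.0933] yaxis deg 89.96 tilt [-8.e-04  2.e-04 -1.e+00]
```

View pics/w8.png

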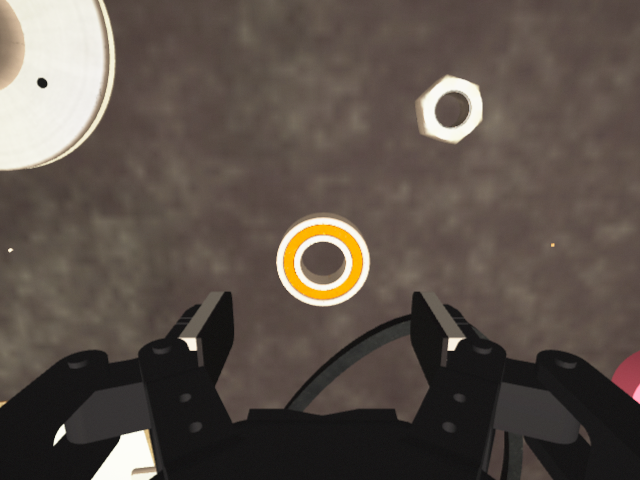

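The orange bearing is at (322.7,261.7). I'm grasping it.

Call:
arm_command([
  [[0,0,0],[-1,0,40],0.2],
  [[0,0,0],[-1,0,71],0.2],
  [[0,0,0],[-1,0,71],0.2],
  [[0,0,0],[-1,0,71],1],
  [[0,0,0],[-1,0,71],1],
  [[0,0,0],[-1,0,71],1],
  [[0,0,0],[-1,0,71],1],
  [[0,0,0],[-1,0,71],1],
])

```text
clock: 14.3
position: [0.6301, -0.0813, 0.0252]
tcp_rot: [0.0, 1.0, -0.0, 0.002]
wrist_force: [-1.7, 0.4, 9.1]
gripper_width: 0.0489
gripper_force: 62.6
```

Call:
arm_command([
  [[0,0,0],[0,0,-20],1],
  [[0,0,0],[0,0,-60],1],
  [[0,0,0],[0,0,-100],1],
  [[0,0,0],[0,0,-140],1],
  [[0,0,0],[0,0,-140],1],
  [[0,0,0],[0,0,-140],1],
])

```text
clock: 14.9
position: [0.629, -0.0811, 0.164]
tcp_rot: [0.0, 1.0, -0.0, 0.001]
wrist_force: [-1.2, 0.2, -2.1]
gripper_width: 0.0488
gripper_force: 62.5
```

```bash
python3 - <<'E'
from h import *
todo([.5735,.2945,.15])
E
```

```text
shift [ 55.8 375.6  13.6] pos [ 0.629  -0.0811  0.164 ] yaxis deg 89.96 tilt [ 2.8e-03 -6.0e-04 -1.0e+00]
```

Call:
arm_command([
  [[0,0,0],[55,376,0],1],
  [[0,0,0],[55,376,0],1],
  [[0,0,0],[55,376,0],1],
  [[0,0,0],[55,376,0],1],
  [[0,0,0],[55,376,0],1],
  [[0,0,0],[55,376,0],1],
  [[0,0,0],[55,376,0],1],
  [[0,0,0],[55,376,0],1],
])

```text
clock: 15.7
position: [0.5723, 0.2981, 0.1609]
tcp_rot: [-0.001, 1.0, -0.0, -0.001]
wrist_force: [-0.3, -0.1, -1.5]
gripper_width: 0.0487
gripper_force: 62.6
```

Call:
arm_command([
  [[0,0,0],[0,0,20],1],
  [[0,0,0],[0,0,40],1],
  [[0,0,0],[0,0,40],1],
  [[0,0,0],[0,0,40],1],
  [[0,0,0],[0,0,40],1],
])

```text
clock: 16.2
position: [0.5744, 0.2949, 0.1231]
tcp_rot: [0.001, 1.0, 0.0, 0.0]
wrist_force: [-0.0, -0.4, -1.5]
gripper_width: 0.0486
gripper_force: 62.6
```

```bash
python3 - <<'E'
from h import *
todo([.5741,.2943,.108])
E
```

```text
shift [ 0.3 -0.6 15.1] pos [0.5744 0.2949 0.1231] yaxis deg 89.93 tilt [ 9.e-04  4.e-04 -1.e+00]
```

Call:
arm_command([
  [[0,0,0],[0.5,-0.5,8],1],
  [[0,0,0],[0.5,-0.5,14],1],
  [[0,0,0],[0.5,-0.5,16],1],
  [[0,0,0],[0.5,-0.5,16],1],
  [[0,0,0],[0.5,-0.5,16],1],
])

```text
clock: 16.7
position: [0.5735, 0.2945, 0.1064]
tcp_rot: [0.0, 1.0, 0.0, 0.0]
wrist_force: [1.4, 0.6, -1.6]
gripper_width: 0.049
gripper_force: 62.6
```

Call:
arm_command([
  [[0,0,0],[0,0,1],1],
  [[0,0,0],[0,0,1.5],1],
  [[0,0,0],[0,0,1.5],1],
  [[0,0,0],[0,0,1.5],1],
])

```text
clock: 17.1
position: [0.5736, 0.2945, 0.105]
tcp_rot: [0.0, 1.0, 0.0, 0.0]
wrist_force: [0.2, -0.2, -1.2]
gripper_width: 0.0487
gripper_force: 62.7
```

Call:
arm_command([
  [[0,0,0],[0,0,1],1],
  [[0,0,0],[0,0,1.5],1],
  [[0,0,0],[0,0,1.5],1],
  [[0,0,0],[0,0,1.5],1],
])

```text
clock: 17.5
position: [0.5735, 0.2945, 0.1034]
tcp_rot: [0.0, 1.0, 0.0, 0.0]
wrist_force: [1.2, 0.3, 1.6]
gripper_width: 0.0487
gripper_force: 62.7
```

Call:
arm_command([
  [[0,0,0],[0,0,0],0.3],
  [[0,0,0],[0,0,0],0.25],
  [[0,0,0],[0,0,0],0.2],
  [[0,0,0],[0,0,0],0.2],
  [[0,0,0],[0,0,-40],0.2],
  [[0,0,0],[0,0,-80],0.2],
  [[0,0,0],[0,0,-97],0.2],
  [[0,0,0],[0,0,-97],0.2],
])

```text
clock: 18.3
position: [0.5745, 0.295, 0.2033]
tcp_rot: [0.0, 1.0, 0.001, 0.002]
wrist_force: [-0.5, -0.3, -0.6]
gripper_width: 0.0682
gripper_force: 0.0
```

Call:
arm_command([
  [[0,0,0],[0,0,0],0.2],
  [[0,0,0],[0,0,0],0.2],
])

```text
clock: 18.5
position: [0.5728, 0.2942, 0.1986]
tcp_rot: [0.0, 1.0, -0.001, -0.001]
wrist_force: [0.5, -0.5, -0.9]
gripper_width: 0.0683
gripper_force: 0.0
```

```bash
python3 - <<'E'
from h import *
T=bright("pics/w9.png",box=(240,400,150,300))
im=cv2.imread("pics/w9.png");cv2.imwrite("pics/w9c.png",cv2.resize(im[130:310,210:430],None,fx=3,fy=3))
for h,z in(("plat",.048),("sp",.081),("or",.096)): print(h,proj([.5736,.294,z],T).round(1))
todo([.469,.085,.2],T=T)
E
```

```text
ell 322.8 227.4 [161.  201.7] bbox (247, 150, 148, 150)
plat [322.1 230. ]
sp [322.1 242.1]
or [322.1 248.6]
shift [ 103.6 -209.3   -0.9] pos [0.5728 0.2942 0.1986] yaxis deg 89.95 tilt [-0.0024 -0.001  -1.    ]
```

View pics/w9c.png

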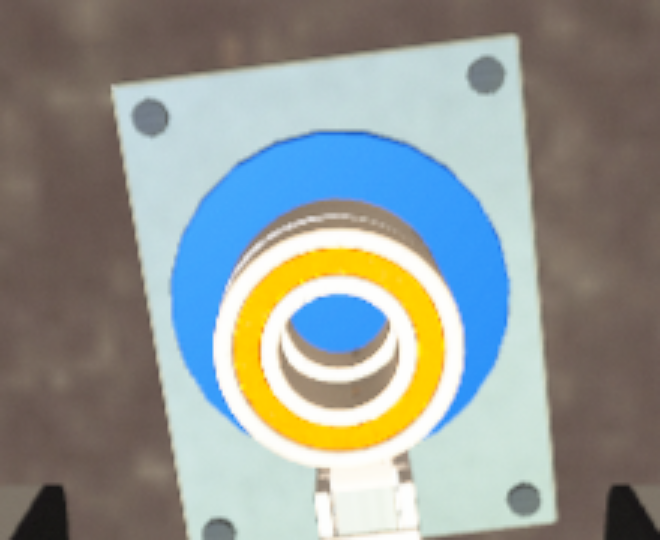

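The orange bearing is flat on top (crop columns 213–465, rows 227–468), concentric within about 1 mm. Now the nut.

Call:
arm_command([
  [[0,0,0],[104,-209,0],0.2],
  [[0,0,0],[104,-209,0],0.2],
  [[0,0,0],[104,-209,0],0.2],
  [[0,0,0],[104,-209,0],0.2],
  [[0,0,0],[104,-209,0],0.2],
  [[0,0,0],[104,-209,40],0.2],
  [[0,0,0],[104,-209,80],0.2],
  [[0,0,0],[104,-209,90],0.2],
])

```text
clock: 19.35
position: [0.4669, 0.0851, 0.1068]
tcp_rot: [0.001, 1.0, -0.0, -0.003]
wrist_force: [-0.6, -0.4, 0.5]
gripper_width: 0.0683
gripper_force: 0.0
```

Call:
arm_command([
  [[0,0,0],[0,0,0],0.2],
  [[0,0,0],[0,0,0],0.2],
])

```text
clock: 19.55
position: [0.4699, 0.0858, 0.1112]
tcp_rot: [0.0, 1.0, 0.0, 0.0]
wrist_force: [0.3, -0.2, 0.7]
gripper_width: 0.068
gripper_force: 0.0
```

```bash
python3 - <<'E'
from h import *
T=bright("pics/w10.png",box=(235,410,150,380))
im=cv2.imread("pics/w10.png");cv2.imwrite("pics/w10c.png",cv2.resize(im[170:370,210:430],None,fx=3,fy=3))
print(proj([.469,.085,.022],T));todo([.469,.085,.025],T=T)
E
```

```text
ell 323.1 250.1 [82.  83.9] bbox (282, 209, 83, 84)
[320.88710122 251.89257104]
shift [ 1.  -0.8 86.2] pos [0.4699 0.0858 0.1112] yaxis deg 89.98 tilt [ 8.e-04  1.e-04 -1.e+00]
```

View pics/w10c.png

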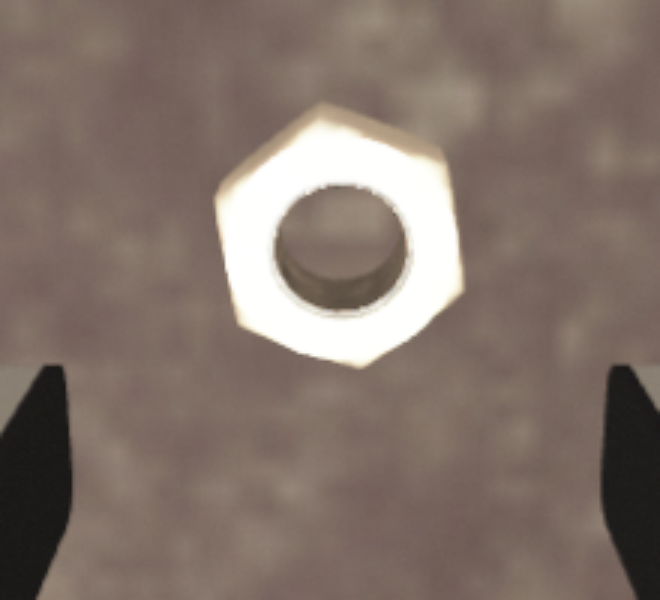

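The nut's bore is at crop (341,247). Its flats are turned about 9° (left edge (217,198)→(240,325)), so I turn the tool by −0.155 rad and shift 0.7 mm in +y.

Call:
arm_command([
  [[0,0,-0.1],[1,0.7,20],0.2],
  [[0,0,-0.155],[1,0.7,55],0.2],
  [[0,0,-0.155],[1,0.7,84],0.2],
  [[0,0,-0.155],[1,0.7,84],0.2],
  [[0,0,-0.155],[1,0.7,84],1],
  [[0,0,-0.155],[1,0.7,84],1],
  [[0,0,-0.155],[1,0.7,84],1],
  [[0,0,-0.155],[1,0.7,84],1],
])

```text
clock: 20.4
position: [0.4694, 0.0865, 0.0285]
tcp_rot: [-0.077, 0.997, 0.0, 0.002]
wrist_force: [-1.6, 0.6, 6.5]
gripper_width: 0.0434
gripper_force: 61.3
```

Call:
arm_command([
  [[0,0,0],[0,0,0],1],
  [[0,0,0],[0,0,0],1],
  [[0,0,0],[0,0,-40],1],
  [[0,0,0],[0,0,-80],1],
  [[0,0,0],[0,0,-120],1],
  [[0,0,0],[0,0,-145],1],
  [[0,0,0],[0,0,-145],1],
  [[0,0,0],[0,0,-145],1],
])

```text
clock: 21.2
position: [0.4683, 0.0863, 0.1723]
tcp_rot: [-0.077, 0.997, -0.0, 0.001]
wrist_force: [-1.3, 0.1, -1.5]
gripper_width: 0.0433
gripper_force: 62.4
```

```bash
python3 - <<'E'
from h import *
T=bright("pics/w11.png",box=(250,395,200,400))
im=cv2.imread("pics/w11.png");cv2.imwrite("pics/w11c.png",im[200:400,220:420])
todo([.574,.294,.17],T=T)
E
```

```text
ell 321.3 314.2 [120.4 130.7] bbox (261, 253, 122, 124)
shift [-136.3  189.     2.5] pos [0.4683 0.0863 0.1723] yaxis deg 98.83 tilt [ 2.2e-03  2.0e-04 -1.0e+00]
```

View pics/w11c.png

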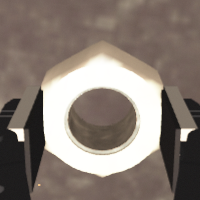

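The nut is held square on its flats. I'm carrying it over.

Call:
arm_command([
  [[0,0,0],[-136,189,0],1],
  [[0,0,0],[-136,189,0],1],
  [[0,0,0],[-136,189,0],1],
  [[0,0,0],[-136,189,0],1],
  [[0,0,0],[-136,189,0],1],
  [[0,0,0],[-136,189,20],1],
  [[0,0,0],[-136,189,32],1],
  [[0,0,0],[-136,189,32],1],
])

```text
clock: 22.05
position: [0.572, 0.2929, 0.1362]
tcp_rot: [-0.077, 0.997, -0.001, -0.003]
wrist_force: [-1.0, -0.2, -0.9]
gripper_width: 0.0436
gripper_force: 62.4
```

Call:
arm_command([
  [[0,0,0],[0,0,0],1],
  [[0,0,0],[0,0,0],1],
])

```text
clock: 22.25
position: [0.5739, 0.2935, 0.1401]
tcp_rot: [-0.077, 0.997, 0.0, 0.0]
wrist_force: [0.8, 0.1, -0.7]
gripper_width: 0.0434
gripper_force: 62.4
```

```bash
python3 - <<'E'
from h import *
todo([.5741,.2942,.124])
E
```

```text
shift [-0.3  0.7 16.1] pos [0.5739 0.2935 0.1401] yaxis deg 98.8 tilt [ 8.e-04  3.e-04 -1.e+00]
```

Call:
arm_command([
  [[0,0,0],[0,0.5,8],1],
  [[0,0,0],[0,0.5,14],1],
  [[0,0,0],[0,0.5,16],1],
  [[0,0,0],[0,0.5,16],1],
  [[0,0,0],[0,0.5,16],1],
])

```text
clock: 22.75
position: [0.5736, 0.2944, 0.1233]
tcp_rot: [-0.077, 0.997, 0.0, 0.0]
wrist_force: [-0.9, -0.8, -1.1]
gripper_width: 0.043
gripper_force: 62.4
```

Call:
arm_command([
  [[0,0,0],[0,0,1],1],
  [[0,0,0],[0,0,1.5],1],
  [[0,0,0],[0,0,1.5],1],
  [[0,0,0],[0,0,1.5],1],
])

```text
clock: 23.15
position: [0.5736, 0.2944, 0.1219]
tcp_rot: [-0.077, 0.997, 0.0, 0.0]
wrist_force: [-0.2, 0.2, -1.5]
gripper_width: 0.0433
gripper_force: 62.4
```

Call:
arm_command([
  [[0,0,0],[0,0,1],1],
  [[0,0,0],[0,0,1.5],1],
  [[0,0,0],[0,0,1.5],1],
  [[0,0,0],[0,0,1.5],1],
])

```text
clock: 23.55
position: [0.5736, 0.2944, 0.1207]
tcp_rot: [-0.077, 0.997, 0.0, 0.0]
wrist_force: [-3.0, -1.3, 6.1]
gripper_width: 0.0434
gripper_force: 63.1
```

Call:
arm_command([
  [[0,0,0],[0,0,1],1],
  [[0,0,0],[0,0,1],1],
  [[0,0,0],[0,0,1],1],
])

```text
clock: 23.85
position: [0.5736, 0.2945, 0.1198]
tcp_rot: [-0.077, 0.997, 0.0, 0.0]
wrist_force: [-3.3, 0.4, 5.3]
gripper_width: 0.0433
gripper_force: 63.2
```

Call:
arm_command([
  [[0,0,0],[0,0,-0.5],1],
  [[0,0,0],[0,0,-0.5],0.4],
  [[0,0,0],[0,0,-0.5],0.3],
  [[0,0,0],[0,0,-0.5],0.2],
  [[0,0,0],[0,0,-0.5],0.2],
  [[0,0,0],[0,0,-30],0.2],
  [[0,0,0],[0,0,-70],0.2],
  [[0,0,0],[0,0,-85],0.2],
])

```text
clock: 24.65
position: [0.5747, 0.2949, 0.2081]
tcp_rot: [-0.077, 0.997, 0.001, 0.002]
wrist_force: [0.1, 0.9, 1.0]
gripper_width: 0.0684
gripper_force: 0.0
```

Call:
arm_command([
  [[0,0,0],[0,0,0],1],
  [[0,0,0],[0,0,0],1],
  [[0,0,0],[0,0,0],1],
  [[0,0,0],[0,0,0],1],
  [[0,0,0],[0,0,0],1],
  [[0,0,0],[0,0,0],1],
])

```text
clock: 25.25
position: [0.5734, 0.2944, 0.2038]
tcp_rot: [-0.077, 0.997, -0.0, -0.0]
wrist_force: [-0.4, 0.4, -0.8]
gripper_width: -0.0002
gripper_force: 0.0
```

```bash
python3 - <<'E'
from h import *
T=tool();im=bot.camera("wrist")[:,:,::-1]; s=bot.camera("scene")[:,:,::-1]
a=cv2.resize(im[130:330,220:420],(500,500)); b=cv2.resize(s[130:210,200:280],(500,500))
cv2.imwrite("pics/w12.png",cv2.resize(np.hstack([a,b]),(800,400)))
for z in(.047,.095,.117): print(z,proj([.5736,.294,z],T).round(1),((proj([.5736,.294,z],T)-[220,130])*2).round(1))
todo([.574,.2942,.15],T=T);print(bot.observe()["gripper_width"])
E
```

```text
0.047 [321.6 226.9] [203.1 193.8]
0.095 [321.5 244.6] [203.  229.2]
0.117 [321.5 255.1] [203.  250.3]
shift [-0.6 -0.2 53.8] pos [0.5734 0.2944 0.2038] yaxis deg 98.83 tilt [-7.e-04 -3.e-04 -1.e+00]
0.0002884508933196053
```

View pics/w12.png

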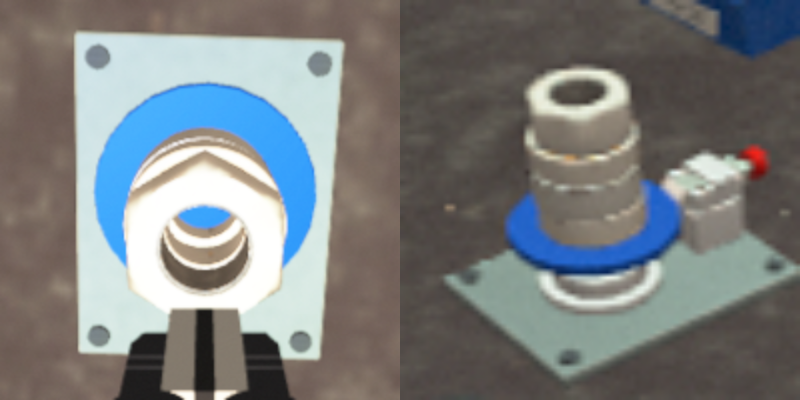

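The picture shows all four parts in order, flat and aligned, with the platform still up. I press with the shut fingertips at the centre.

Call:
arm_command([
  [[0,0,0],[-0.5,0,40],1],
  [[0,0,0],[-0.5,0,58],1],
  [[0,0,0],[-0.5,0,63],1],
  [[0,0,0],[-0.5,0,65],1],
  [[0,0,0],[-0.5,0,67],1],
  [[0,0,0],[-0.5,0,69],1],
  [[0,0,0],[-0.5,0,69],1],
])

```text
clock: 26.05
position: [0.5742, 0.2946, 0.1358]
tcp_rot: [-0.077, 0.997, 0.0, 0.0]
wrist_force: [-0.3, 0.4, 0.2]
gripper_width: -0.0001
gripper_force: 0.0
```

Call:
arm_command([
  [[0,0,0],[0,0,1],1],
  [[0,0,0],[0,0,2],1],
  [[0,0,0],[0,0,3],1],
  [[0,0,0],[0,0,4],1],
  [[0,0,0],[0,0,4],1],
])

```text
clock: 26.55
position: [0.5742, 0.2946, 0.1319]
tcp_rot: [-0.077, 0.997, 0.0, 0.0]
wrist_force: [-1.9, -0.1, 3.9]
gripper_width: 0.0001
gripper_force: 2.5
```

Contact is near 0.135. I continue down slowly.

Call:
arm_command([
  [[0,0,0],[0,0,1],1],
  [[0,0,0],[0,0,2],1],
  [[0,0,0],[0,0,3],1],
  [[0,0,0],[0,0,4],1],
  [[0,0,0],[0,0,5],1],
  [[0,0,0],[0,0,6],1],
  [[0,0,0],[0,0,6],1],
])

```text
clock: 27.25
position: [0.5743, 0.2946, 0.1256]
tcp_rot: [-0.077, 0.997, 0.0, 0.0]
wrist_force: [-1.3, -0.3, 5.0]
gripper_width: -0.0
gripper_force: 2.6
```

Call:
arm_command([
  [[0,0,0],[0,0,1],1],
  [[0,0,0],[0,0,2],1],
  [[0,0,0],[0,0,3],1],
  [[0,0,0],[0,0,3],1],
])

```text
clock: 27.65
position: [0.5744, 0.2947, 0.1228]
tcp_rot: [-0.077, 0.997, 0.0, 0.001]
wrist_force: [-0.7, -0.5, 7.2]
gripper_width: 0.0
gripper_force: 3.5
```

Call:
arm_command([
  [[0,0,0],[0,0,1],1],
  [[0,0,0],[0,0,1],1],
  [[0,0,0],[0,0,2],1],
  [[0,0,0],[0,0,2],1],
  [[0,0,0],[0,0,2],1],
])

```text
clock: 28.15
position: [0.5744, 0.2947, 0.121]
tcp_rot: [-0.077, 0.997, 0.0, 0.001]
wrist_force: [-0.7, -0.9, 8.5]
gripper_width: 0.0001
gripper_force: 4.1
```

Call:
arm_command([
  [[0,0,0],[0,0,0.7],1],
  [[0,0,0],[0,0,1.2],1],
  [[0,0,0],[0,0,1.2],1],
  [[0,0,0],[0,0,1.2],1],
])

```text
clock: 28.55
position: [0.5745, 0.2947, 0.1199]
tcp_rot: [-0.077, 0.997, 0.0, 0.001]
wrist_force: [-1.2, 0.2, 9.0]
gripper_width: 0.0001
gripper_force: 4.5
```

Call:
arm_command([
  [[0,0,0],[0,0,-1],1],
  [[0,0,0],[0,0,-2],1],
  [[0,0,0],[0,0,-3],1],
  [[0,0,0],[0,0,-4],1],
  [[0,0,0],[0,0,-5],1],
  [[0,0,0],[0,0,-5],1],
])

```text
clock: 29.15
position: [0.5739, 0.2944, 0.1238]
tcp_rot: [-0.077, 0.997, -0.0, -0.0]
wrist_force: [0.3, 0.8, -0.0]
gripper_width: 0.0001
gripper_force: 0.0
```

The force is zero at 0.1238, so the platform is held down. I retract and verify numerically.

Call:
arm_command([
  [[0,0,0],[0,0,-10],1],
  [[0,0,0],[0,0,-40],1],
  [[0,0,0],[0,0,-80],1],
  [[0,0,0],[0,0,-80],1],
  [[0,0,0],[0,0,-80],1],
  [[0,0,0],[0,0,-80],1],
])

```text
clock: 29.75
position: [0.5736, 0.2942, 0.2032]
tcp_rot: [-0.077, 0.997, -0.0, -0.001]
wrist_force: [-0.5, 0.4, 0.2]
gripper_width: 0.0001
gripper_force: 0.0
```

```bash
python3 - <<'E'
from h import *
def blue(im,box):
    m=cv2.inRange(cv2.cvtColor(im,cv2.COLOR_BGR2HSV),(105,150,60),(125,255,255)); x0,x1,y0,y1=box; k=m*0;k[y0:y1,x0:x1]=255
    return cv2.boundingRect(m&k)
T=tool();a=bot.camera("scene")[:,:,::-1].copy();w=bot.camera("wrist")[:,:,::-1].copy();t=bot.camera("top")[:,:,::-1].copy()
print("scene blue before/after",blue(cv2.imread("pics/scene0.png"),(205,270,150,200)),blue(a,(205,270,150,200)))
print("wrist blue",blue(w,(200,450,100,300)),"pred r=42 edges z=.048/.034:",[ [proj([.5736,.294+s*.042,z],T)[0].round(1) for s in(-1,1)] for z in(.048,.034)])
W=bot.camera_params("scene");
f=lambda z:(lambda c:W["cy"]+W["fy"]*c[1]/c[2])(W["world_to_cam"]@[.5736,.294,z,1]); print("scene rows: plat .048/.034",f(.048),f(.034))
t0=cv2.imread("pics/top0.png")
for n,(x,y,r) in dict(small=(323,254,14),pulley=(432,270,40)).items():
    g=lambda i:(lambda M:(M["m10"]/M["m00"],M["m01"]/M["m00"]))(cv2.moments(cv2.inRange(i[y-r:y+r,x-r:x+r],(150,)*3,(255,)*3))); print(n,np.round(g(t0),2),np.round(g(t),2))
print(bot.observe()["position"],bot.observe()["wrist_force"])
E
```

```text
scene blue before/after (221, 164, 35, 20) (222, 170, 34, 19)
wrist blue (269, 171, 107, 88) pred r=42 edges z=.048/.034: [[np.float64(265.8), np.float64(377.2)], [np.float64(268.3), np.float64(374.7)]]
scene rows: plat .048/.034 172.12889480587745 177.03942358541826
small [12.95 14.01] [13.01 14.1 ]
pulley [39.56 40.49] [39.56 40.51]
[0.57364353 0.29429785 0.20303069] [-0.15807855 -0.73693475 -0.15546559]
```

The platform is down at about 0.034 m, which means it is latched. The small nut and pulley haven't moved.

```bash
python3 -c "
from plant import bot
print(bot.finish_job())"
```

```text
the job is handed in; nothing more can be done
None
```

The job is handed in: black bearing, spacer, orange bearing and large nut are stacked flat, concentric to about 1 mm, and the catch holds the platform down about 14 mm, with the small nut and pulley unmoved and about 30 s used.

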